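# Fetch the cultivator from the propagator and hang it on its peg

### The arm

A 6-joint arm with a two-finger parallel gripper is mounted at the origin on the work surface. World frame = base frame: x ahead of the robot, y to its left, z up, the work surface at z = 0. Lengths are in m, angles in rad, forces in N, time in s.
With the tool pointing down it reaches from about 0.375 to 0.975 m from the base axis. Payload 3.8 kg.
Tool frame: the origin (TCP) lies midway between the tips of the shut fingers; the grasp point (between the pads) lies ctrl.grip_depth behind it (ctrl.grip_depth is the distance from the TCP to the grasp point, in m); z points along the fingers, y is the line along which they close (so a half turn about z gives the same grasp; the last joint's range is limited). The gripper opens to 88 mm and grips with 3 to 60 N. Pads are 18 mm wide; open, the fingers measure 123 mm over their backs; the gripper's body (75 mm by 187 mm) begins 45 mm behind the grasp point.
Start: joints at [1.194, 0.264, 1.604, -0, 1.274, -0.037], TCP at [0.225, 0.636, 0.239] pointing down, gripper open.
Joint ranges: [-2.63, 2.63], [-0.94, 2.18], [0.31, 2.57], [-1.31, 4.45], [0, 2.66], [-2.55, 2.55]. Speed limits (rad/s): [2.57, 2.57, 3.14, 3.14, 3.14, 3.14].

### API

Orientations are given as a unit quaternion [x, y, z, w].
In Python, from rig import ctrl gives the robot as it stands.
- The arm moves only by the tool apply_moves, never from a script. Its argument "deltas" is a list of rows, each a list of 4 numbers: the shift along the tool's x, y, z in mm, then the turn about the tool's z in degrees. A call has 1 to 8 rows; each row is the pose to reach, as a shift and turn from the pose commanded when the call began, along the tool's axes at that moment; what a row does not reach only later rows make up. A row lasts 1/8 s, in which the tool goes at most 62.5 mm and 10.7 degrees, less where a joint would pass 70% of its speed; a pose out of reach is approached as far as the arm can. A call with a gripper value outside its range is refused whole. "claw" is the finger opening in mm, from 0 to 88.1, set as the call begins (left out, the last holds). The fingers move at their own pace and stop on an object; "force" is the grip in N (left out, the last holds). Time passes only in rows, so rows that repeat a pose let the fingers close. It gives the time, the measured TCP pose, the force, the opening and the grip force at its end, in the units of the state.
- ctrl.state(): the state, without advancing time (a new reading comes with each control period).
- ctrl.snapshot(name): name is "side" or "top" or "wrist"; returns a dict with "img" (384x512x3 uint8, red, green, blue), "range_z" (384x512 float32, m along the optical axis (not along the pixel's ray), 0 where there is no reading), "fx", "fy", "cx", "cy" (pixels), "world_to_cam" (4x4, takes a point from world to camera coordinates); the wrist camera has in their place "T_tool_cam" (4x4, takes a point from camera to tool coordinates, whose origin is the TCP and whose axes are the flange's). Camera axes: x right, y up, looking along -z (the intrinsics and any distortion apply to the point x, -y, -z); pixel columns grow to the right and rows downward; lengths in m; the calibration is good to about 2 mm. A picture is of the moment at which its call begins: read the wrist's pose just before it.
- ctrl.finish_job(): hands the job in; it is judged then, once.
The state is a dict: "time_s": time; "joint_positions": joint angles; "dq": joint speeds; "joint_torque": joint torques, N m; "position": TCP position; "eef_rot": TCP orientation; "ft_force": force on the tool from outside, world axes, zero at the start; "wrist_torque": the same for the moment, N m; "width": finger opening in m; "finger_force": force on a finger pad.
Only numpy, scipy, OpenCV 4.12 (cv2) and the standard library are available. Lean on these libraries where they do the work, as an engineer would, in place of code of your own. Each camera call takes 0.05 s, during which the arm holds its last target. There are 200 camera calls.

### The job

Slide the sash of the clear propagator frame right up and leave it up, then draw the orange hand cultivator out by its eye and lay it down on the shelf, clear of the frame, and let go. Then take it again by its handle and hang it by the eye on the red peg of the stand, so that it hangs still with its tines down. Don't shift or knock over the vase, the spray bottle or the beaker.

Things in the scene. Friction and masses are not known exactly. Their poses are not given: they have to be found in the camera images.
- frame: Fixed clear box with green edges, 200 mm deep (x), 240 wide (y), 110 high, no floor. Origin: centre of its underside, on the shelf. z up; +x points into the box; its front with the sash is at x = -100 mm. Two green guide posts (18 x 12 mm, 235 mm high) stand at the front corners, y = +-120 mm, out to x = -109 mm. A 50 mm high gap stays open below the closed sash.
- sash (a joint): How far the clear sash has been slid up, in m: 0 = down, 0.09 = right up. It stays where it is left; moving it takes about 8 N upwards. The sash is 220 mm wide, 80 mm high and 8 mm thick, its lower edge 50 mm above the shelf when down.
- sash_handle (a point): Centre of the yellow bar on top of the sash: 104 mm long (along the frame's y), 14 mm thick (frame's x), 16 mm high; on two 8 mm stubs 45 mm either side of the centre, with an 18 mm gap below the bar. 164 mm above the shelf when the sash is down, so 54 mm above the box's roof.
- cultivator: Orange hand cultivator, 200 mm long, 0.2 kg, lying with the eye outside the sash, head inside. Origin: under the handle's middle, at shelf level; +x to the tines, z up as it lies. Handle: bar 84 mm long, 24 wide (y), 26 high, centre at z = 27 mm. Steel head (x = 42 to 103 mm): arch 64 wide, 78 high, tines down to the shelf; too high for the closed sash. Centre of mass about x = 15, z = 35 mm.
- eye (a point): Centre of the hole in the cultivator's eye: an upright square plate 54 x 54 mm (x and z) and 12 mm thick (y) with a round hole 34 mm in diameter whose axis is the cultivator's y axis. 67 mm from the origin along -x, 27 mm above the shelf as it lies.
- tine_tip (a point): Tip of the middle tine, the far end of the cultivator: x = 99 mm, z = 4 mm in its frame.
- stand: Fixed peg stand: steel base 110 x 110 x 12 mm (its centre 10 mm behind the post), grey post 20 x 20 mm, 257 mm high. Origin: on the shelf, under the post's centre. z is up; the red peg points to the stand's -x.
- peg_root (a point): Where the axis of the red peg meets the front of the post, 235 mm above the shelf. The peg is a round bar 12 mm in diameter, rising by 10 degrees towards its free end.
- peg_tip (a point): Free end of the peg's axis, 80 mm from the root along -x of the stand and 14 mm higher; the end is round (6 mm more).
- vase: Green glass vase, 125 mm high, up to 76 mm across. Origin: centre of its underside. Leave alone.
- spray_bottle: Blue plastic spray bottle with white head, 188 mm high, 74 mm across. Origin: centre of its underside. Leave alone.
- beaker: Blue ceramic beaker, 90 mm high, 70 mm across. Origin: centre of its underside. Leave alone.

How it is judged:
By the outcome, as a careful person would: the job done as asked, in the order asked, and still so for the second after the job is handed in, with the robot touching nothing.
It also fails if it takes over 72 s, if anything falls off the work surface, if the arm or the gripper's body presses on something with over 40 N, if the wrist force passes 120 N, or if a joint passes its speed limit or range.

## Working session

There is one attempt and no reset: what is moved stays moved. The work goes in short steps, Python scripts to look and compute and a tool call to move; the robot and the scene stay as the last step left them, time stands still between calls to the robot, and variables do not carry over. Pictures are saved under pics/ and viewed, at most 10 in all, crops included, and the job is handed in when it is done.

Besides the shell and the picture viewer there is one more tool, called after "Emit:" as a command line: name --pt "numbers of a row" for each row, then --argument value for the rest. apply_moves: Moves the arm, as the interface text tells. Its arguments: {"type":"object","properties":{"deltas":{"type":"array"},"claw":{"type":"number"},"force":{"type":"number"}},"required":["deltas"]}

```bash
ls; mkdir -p pics; cat > h.py <<'E'
import numpy as np, cv2
from rig import ctrl
from scipy.spatial.transform import Rotation as R
def snap(n):
    s=ctrl.state(); d=ctrl.snapshot(n)
    if n=="wrist":
        T=np.eye(4);T[:3,:3]=R.from_quat(s["eef_rot"]).as_matrix();T[:3,3]=s["position"]
        d["c2w"]=T@d["T_tool_cam"]
    else: d["c2w"]=np.linalg.inv(d["world_to_cam"])
    return d
def pt(d,u,v,z=None):
    z=d["range_z"][int(round(v)),int(round(u))] if z is None else z
    p=np.array([(u-d["cx"])/d["fx"]*z,-(v-d["cy"])/d["fy"]*z,-z,1])
    return (d["c2w"]@p)[:3]
def ray(d,u,v):
    o=d["c2w"][:3,3];r=pt(d,u,v,1.)-o;return o,r/np.linalg.norm(r)
def tri(a,b):
    (o1,r1),(o2,r2)=a,b
    A=np.stack([r1,-r2],1);t=np.linalg.lstsq(A,o2-o1,rcond=None)[0]
    p,q=o1+t[0]*r1,o2+t[1]*r2;return (p+q)/2,np.linalg.norm(p-q)
def plane(d,u,v,h):
    o,r=ray(d,u,v);return o+r*(h-o[2])/r[2]
def proj(d,p):
    c=np.linalg.inv(d["c2w"])@np.r_[p,1];return d["cx"]-d["fx"]*c[0]/c[2],d["cy"]+d["fy"]*c[1]/c[2]
def save(d,f): cv2.imwrite("pics/"+f,d["img"][...,::-1])
E
python3 - <<'E'
from h import *
np.set_printoptions(precision=4,suppress=True)
import pickle
D={}
for n in("side","top","wrist"):
    d=snap(n);D[n]=d;print(n,[k for k in d],d["fx"],d["cx"],d["cy"]);print(d["c2w"])
pickle.dump(D,open("d0.pkl","wb"))
save(D["side"],"s0.png");save(D["top"],"t0.png");save(D["wrist"],"w0.png")
print(ctrl.state(), ctrl.grip_depth)
E
```

```text
pics
side ['img', 'range_z', 'fx', 'fy', 'cx', 'cy', 'world_to_cam', 'c2w'] 431.0776601142402 253.42372320012743 188.7553172089779
[[ 0.935   0.2316 -0.2685  0.2516]
 [-0.3544  0.5935 -0.7226 -0.9323]
 [-0.008   0.7708  0.637   0.9351]
 [ 0.      0.      0.      1.    ]]
top ['img', 'range_z', 'fx', 'fy', 'cx', 'cy', 'world_to_cam', 'c2w'] 395.5772266240472 254.9572944516737 190.0346751865549
[[ 0.0211  0.9861 -0.1649  0.3995]
 [-0.9997  0.0231  0.0103 -0.0427]
 [ 0.014   0.1646  0.9863  1.2065]
 [ 0.      0.      0.      1.    ]]
wrist ['img', 'range_z', 'fx', 'fy', 'cx', 'cy', 'T_tool_cam', 'c2w'] 266.9864581213518 254.58954807477372 193.66520555848612
[[ 0.3342 -0.9093 -0.2481  0.1597]
 [ 0.9425  0.3219  0.0898  0.6578]
 [-0.0018 -0.2639  0.9646  0.3827]
 [ 0.      0.      0.      1.    ]]
{'time_s': 0.15, 'joint_positions': array([ 1.1941,  0.2646,  1.605 , -0.    ,  1.2737, -0.0369]), 'dq': array([-0.0001, -0.0022, -0.0046, -0.0008,  0.0001, -0.0014]), 'joint_torque': array([  0.0011, -50.2844, -35.7471,   0.0731,   0.0251,  -0.0001]), 'position': array([0.2248, 0.6359, 0.2377]), 'eef_rot': array([ 0.1691,  0.9856, -0.0009, -0.0002]), 'ft_force': array([ 0.0016, -0.5958,  1.378 ]), 'wrist_torque': array([-0.0158,  0.0038, -0.041 ]), 'finger_force': 0.0, 'width': 0.08801590482867672} 0.0187
```

View pics/s0.png

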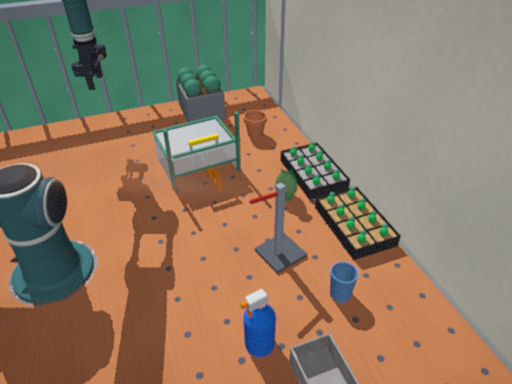

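View pics/t0.png

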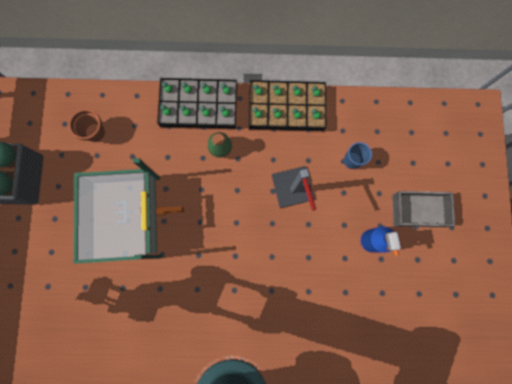

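The side view shows the frame at about (195,145) with the yellow bar at (203,140). The eye is at (215,178), the peg spans (250,200)–(280,194), and the post top is at (281,188). The top view shows the frame at (75–155,170–262), the bar at (145,212), the eye at (180,210) and the peg from (306,180) to (313,207). I'll enlarge both.

```bash
python3 - <<'E'
import pickle,cv2,numpy as np
D=pickle.load(open("d0.pkl","rb"))
def crop(n,x,y,w,h,k):
    im=D[n]["img"][y:y+h,x:x+w,::-1];im=cv2.resize(im,None,fx=k,fy=k,interpolation=cv2.INTER_CUBIC)
    for i in range(0,w,10): cv2.putText(im,str(x+i),(i*k,8),0,.3,(255,255,255),1);cv2.line(im,(i*k,10),(i*k,14),(255,255,255),1)
    for i in range(0,h,10): cv2.putText(im,str(y+i),(0,i*k+4),0,.3,(255,255,255),1)
    return im
a=crop("side",150,105,110,95,5);b=crop("side",240,175,60,95,4)
c=crop("top",65,150,130,120,4);d=crop("top",265,160,60,60,4)
def vs(p,q):
    h=max(p.shape[0],q.shape[0]);f=lambda x:cv2.copyMakeBorder(x,0,h-x.shape[0],0,0,0);return np.hstack([f(p),f(q)])
cv2.imwrite("pics/c1.png",vs(a,b));cv2.imwrite("pics/c2.png",vs(c,d))
E
```

```text
(no output)
```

View pics/c1.png

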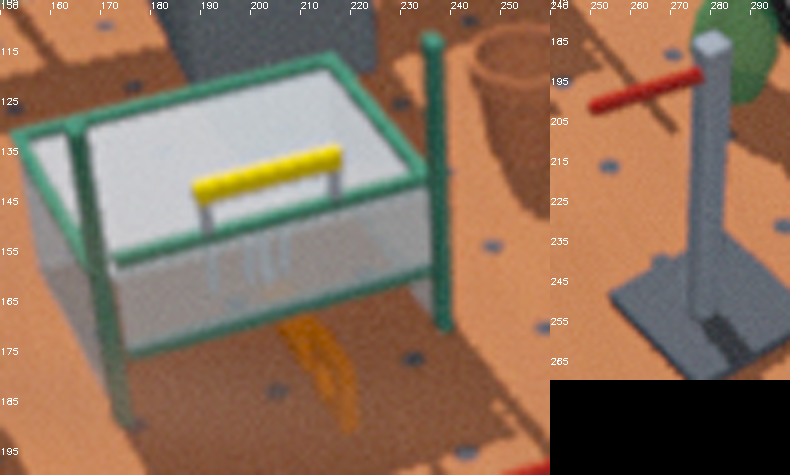

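View pics/c2.png

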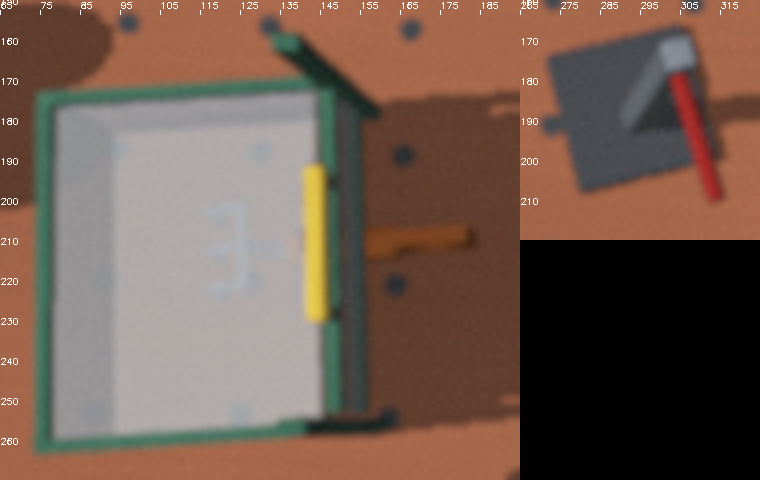

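The crops give these readings:

| Feature | Side | Top |
|---|---|---|
| Bar ends | (188.8,143.6), (218.2,136.6) | (143.9,191.5), (143.6,230.5) |
| Post top | (280.7,185.5) | (304.2,173.2) |
| Peg end | (250.5,202) | (313.8,209) |
| Peg root | (278,194) | (305,178.8) |
| Cultivator end | about (221,184) | (183,209.5) |

The tines are visible through the roof in the top view at u≈116 and v=201–223.

```bash
python3 - <<'E'
from h import *
import pickle
np.set_printoptions(precision=4,suppress=True)
D=pickle.load(open("d0.pkl","rb"));S,T=D["side"],D["top"]
def t(n,a,b):
    p,e=tri(ray(S,*a),ray(T,*b));print(n,p,"gap",round(e,4))
t("barL",(188.8,143.6),(143.6,230.5));t("barR",(218.2,136.6),(143.9,191.5));t("bar",(203.5,140.1),(143.8,211))
t("posttop",(280.7,185.5),(304.2,173.2));t("pegtip",(250.5,202),(313.8,209));t("pegroot",(278,194),(305,178.8))
t("eyeend",(221,184),(183,209.5))
t("postRtop",(236.5,112.5),(136.5,160))
for n,d in(("S",S),("T",T)):
    hsv=cv2.cvtColor(d["img"],cv2.COLOR_RGB2HSV).astype(int)
    def cl(name,m,box):
        x,y,w,h=box;k=np.zeros(m.shape,bool);k[y:y+h,x:x+w]=m[y:y+h,x:x+w]
        P=np.array([pt(d,u,v) for v,u in np.argwhere(k)])
        if len(P)<5: print(n,name,len(P));return
        c=P.mean(0);xy=P[:,:2]-c[:2];w_,V=np.linalg.eigh(xy.T@xy);a=V[:,1];s=xy@a
        print(n,name,len(P),"c",c,"zpct",np.percentile(P[:,2],[2,50,98]),"axis",a,"ends",c[:2]+a*s.min(),c[:2]+a*s.max())
    H,Sa,V=hsv[...,0],hsv[...,1],hsv[...,2]
    b={"S":((180,125,50,30),(195,165,35,32),(240,185,42,25)),"T":((135,180,18,60),(155,200,35,20),(300,175,25,40))}[n]
    cl("yellow",(H>22)&(H<33)&(Sa>150)&(V>120),b[0])
    cl("orange",(H>8)&(H<20)&(Sa>210),b[1])
    cl("red",((H<4)|(H>175))&(Sa>180),b[2])
# frame roof corners from top (z=.11)
for c in((65+42/4,150+95/4),(65+38/4,150+448/4),(65+332/4,150+85/4),(65+335/4,150+420/4)): print("roof",plane(T,*c,.11))
for c in((65+205/4,150+205/4),(65+215/4,150+290/4),(65+225/4,150+248/4)): print("tine",plane(T,*c,.06))
for c in((520,0),): pass
for c in((548,58),(690,28),(585,190),): print("base",plane(T,265+(c[0]-520)/4,160+c[1]/4,.012))
s=S; print("cult side floor pts",plane(S,220.5,191,.0))
E
```

```text
barL [0.462  0.2358 0.1615] gap 0.0045
barR [0.5646 0.2425 0.1602] gap 0.0021
bar [0.5128 0.239  0.1609] gap 0.0032
posttop [ 0.6049 -0.1733  0.2547] gap 0.0029
pegtip [ 0.5165 -0.1975  0.2482] gap 0.0006
pegroot [ 0.5956 -0.1784  0.2336] gap 0.0038
eyeend [0.5366 0.1576 0.03  ] gap 0.0087
postRtop [0.6326 0.2462 0.2343] gap 0.002
S yellow 119 c [0.5086 0.2216 0.1747] zpct [0.1598 0.169  0.175 ] axis [0.2379 0.9713] ends [ 0.2275 -0.9264] [0.5161 0.2523]
S orange 75 c [0.5229 0.1898 0.0546] zpct [0.0184 0.0422 0.057 ] axis [0.2246 0.9745] ends [ 0.2637 -0.9351] [0.536  0.2462]
S red 73 c [ 0.5498 -0.2013  0.2562] zpct [0.2372 0.2471 0.2551] axis [0.4067 0.9136] ends [ 0.2288 -0.9222] [ 0.566  -0.1648]
T yellow 153 c [0.5105 0.234  0.1787] zpct [0.1664 0.1719 0.1771] axis [-0.8732 -0.4874] ends [0.5519 0.2571] [0.3081 0.121 ]
T orange 0
T red 80 c [ 0.5552 -0.1849  0.2477] zpct [0.2405 0.2477 0.2548] axis [-0.965  -0.2622] ends [ 0.5915 -0.175 ] [ 0.5175 -0.1951]
roof [0.6174 0.4513 0.11  ]
roof [0.3736 0.4307 0.11  ]
roof [0.6295 0.2488 0.11  ]
roof [0.3966 0.2315 0.11  ]
tine [0.5486 0.3482 0.06  ]
tine [0.487  0.3362 0.06  ]
tine [0.5176 0.3314 0.06  ]
base [ 0.649  -0.1067  0.012 ]
base [ 0.6754 -0.2164  0.012 ]
base [ 0.5472 -0.1363  0.012 ]
cult side floor pts [0.5376 0.1578 0.    ]
```

```bash
cat >> h.py <<'E'
def go(p,ydir=None,s=None):
    """delta (mm,deg) to put TCP at p with tool y at world angle ydir (deg, mod 180), tool down"""
    s=s or ctrl.state();M=R.from_quat(s["eef_rot"]).as_matrix()
    d=M.T@(np.array(p)-s["position"])*1000
    a=0
    if ydir is not None:
        t=M.T@np.array([np.cos(np.radians(ydir)),np.sin(np.radians(ydir)),0]);a=np.degrees(np.arctan2(-t[0],t[1]))
        a=(a+90)%180-90
    print("move",np.round(d,1),"turn",round(a,1))
E
python3 - <<'E'
from h import *
go((.51,.238,.30),94)
E
```

```text
move [-401.5 -280.2  -61.8] turn -23.5
```

Emit:
apply_moves --pt "0 0 -60 0" --pt "-60 -40 -62 -5" --pt "-110 -80 -62 -15" --pt "-160 -110 -62 -23.5" --pt "-210 -147 -62 -23.5" --pt "-260 -182 -62 -23.5" --pt "-310 -217 -62 -23.5" --pt "-360 -252 -62 -23.5"

```text
time_s: 1.15
position: [0.4798, 0.2787, 0.3006]
eef_rot: [-0.035, 0.999, 0.0, 0.0]
ft_force: [-0.0, 0.7, -0.1]
width: 0.0881
finger_force: 0.0
```

Emit:
apply_moves --pt "-25 -45 0 0" --pt "-25 -45 0 0" --pt "-25 -45 0 0"

```text
time_s: 1.52
position: [0.5069, 0.2375, 0.3004]
eef_rot: [-0.035, 0.999, 0.0, -0.0]
ft_force: [-0.2, 0.7, -0.4]
width: 0.0881
finger_force: 0.0
```

```bash
python3 - <<'E'
from h import *
np.set_printoptions(precision=4,suppress=True)
d=snap("wrist");save(d,"w1.png")
hsv=cv2.cvtColor(d["img"],cv2.COLOR_RGB2HSV).astype(int);H,Sa,V=hsv[...,0],hsv[...,1],hsv[...,2]
m=((H>22)&(H<33)&(Sa>150)&(V>120)).astype(np.uint8)
n,l,st,c=cv2.connectedComponentsWithStats(m);i=1+np.argmax(st[1:,4]);print(st[i],c[i])
P=np.array([pt(d,u,v) for v,u in np.argwhere(l==i)])
P=P[(abs(P[:,2]-np.median(P[:,2]))<.006)]
print(len(P),np.median(P,0),P.min(0),P.max(0),np.percentile(P[:,2],[5,50,95]))
r=cv2.minAreaRect((P[:,:2]*1000).astype(np.float32));print(r)
go((r[0][0]/1000,r[0][1]/1000,.143),94)
E
```

```text
[ 247  143   15   94 1126] [254.1909 188.8908]
1121 [0.507  0.2365 0.1712] [0.4598 0.2263 0.167 ] [0.5625 0.2466 0.1734] [0.1698 0.1712 0.1724]
((511.1730041503906, 236.79478454589844), (102.7774658203125, 13.154394149780273), 5.008637428283691)
move [ -4.5  -1.7 157.4] turn 0.1
```

View pics/w1.png

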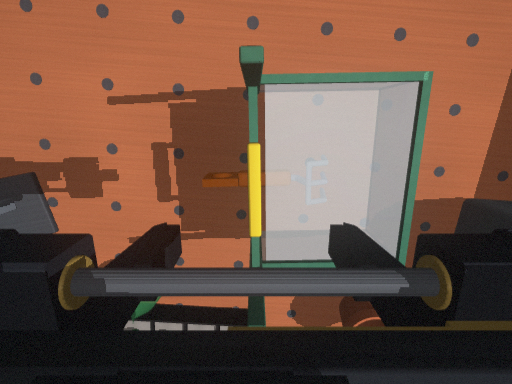

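The wrist view shows the yellow bar at (254,190), 103 × 13 mm with its top at z = 0.171, which agrees with the text. The eye end is at (203,180) and the head is at about (305–328,160–203). I'll descend on the bar.

Emit:
apply_moves --pt "-4.5 -2 50 -1" --pt "-4.5 -2 100 -1" --pt "-4.5 -2 140 -1" --pt "-4.5 -2 157 -1" --pt "-4.5 -2 157 -1"

```text
time_s: 2.2
position: [0.5107, 0.2365, 0.1429]
eef_rot: [-0.045, 0.999, -0.0, -0.001]
ft_force: [0.1, 1.0, 0.2]
width: 0.0882
finger_force: 0.0
```

Emit:
apply_moves --pt "0 0 0 0" --pt "0 0 0 0" --pt "0 0 0 0" --pt "0 0 0 0" --pt "0 0 0 0" --pt "0 0 0 0" --claw 0 --force 40

```text
time_s: 2.95
position: [0.5118, 0.2357, 0.1437]
eef_rot: [-0.044, 0.999, -0.0, -0.0]
ft_force: [0.5, -0.6, -0.3]
width: 0.0302
finger_force: 0.0
```

Emit:
apply_moves --pt "0 0 0 0" --pt "0 0 0 0" --pt "0 0 0 0" --pt "0 0 0 0" --pt "0 0 0 0"

```text
time_s: 3.58
position: [0.5117, 0.2373, 0.1436]
eef_rot: [-0.044, 0.999, 0.001, -0.0]
ft_force: [-0.4, 5.7, -1.5]
width: 0.0131
finger_force: 40.0
```

Emit:
apply_moves --pt "0 0 -12 0" --pt "0 0 -26 0" --pt "0 0 -40 0" --pt "0 0 -54 0" --pt "0 0 -68 0" --pt "0 0 -80 0" --pt "0 0 -88 0" --pt "0 0 -91 0"

```text
time_s: 4.58
position: [0.5116, 0.2373, 0.2335]
eef_rot: [-0.044, 0.999, 0.001, -0.0]
ft_force: [5.2, 7.2, -19.6]
width: 0.0133
finger_force: 40.0
```

Emit:
apply_moves --pt "0 0 -1 0" --pt "0 0 -1 0" --pt "0 0 -1 0"

```text
time_s: 4.95
position: [0.5116, 0.2373, 0.2334]
eef_rot: [-0.044, 0.999, 0.001, -0.001]
ft_force: [4.1, 7.4, -9.4]
width: 0.013
finger_force: 40.0
```

Emit:
apply_moves --pt "0 0 0 0" --pt "0 0 0 0" --pt "0 0 0 0" --pt "0 0 0 0" --claw 60

```text
time_s: 5.45
position: [0.512, 0.2357, 0.2361]
eef_rot: [-0.044, 0.999, 0.0, 0.0]
ft_force: [-0.7, -0.9, 0.0]
width: 0.051
finger_force: 0.0
```

Emit:
apply_moves --pt "0 0 -30 0" --pt "0 0 -70 0" --pt "0 -40 -100 0" --pt "0 -85 -110 0" --pt "0 -85 -110 0" --claw 88

```text
time_s: 6.08
position: [0.5202, 0.149, 0.3477]
eef_rot: [-0.042, 0.999, -0.0, 0.002]
ft_force: [0.7, 0.7, -0.6]
width: 0.0879
finger_force: 0.0
```

```bash
python3 - <<'E'
from h import *
import pickle
np.set_printoptions(precision=4,suppress=True)
s=ctrl.state();M=R.from_quat(s["eef_rot"]).as_matrix();print(s["position"],s["joint_positions"])
D={}
for n in("side","top","wrist"):
    d=snap(n);D[n]=d
    z=d["range_z"];v,u=np.mgrid[:384,:512]
    P=np.stack([(u-d["cx"])/d["fx"]*z,-(v-d["cy"])/d["fy"]*z,-z,np.ones_like(z)],-1).reshape(-1,4)[z.ravel()>0]
    W=(d["c2w"]@P.T).T[:,:3]
    Q=(W-s["position"])@M
    k=(abs(Q[:,0])<.15)&(abs(Q[:,1])<.12)&(Q[:,2]<.0)&(Q[:,2]>-.26)
    if n!="wrist":
        q=Q[k]
        for a in np.arange(-.26,0,.02):
            w=q[(q[:,2]>=a)&(q[:,2]<a+.02)]
            if len(w): print(n,round(a,2),len(w),"x",w[:,0].min(),w[:,0].max(),"y",w[:,1].min(),w[:,1].max())
    hsv=cv2.cvtColor(d["img"],cv2.COLOR_RGB2HSV).astype(int);H,Sa,V=hsv[...,0],hsv[...,1],hsv[...,2]
    m=((H>22)&(H<33)&(Sa>150)&(V>120)).ravel()[z.ravel()>0]&(abs(W[:,0]-.511)<.08)&(abs(W[:,1]-.237)<.05)
    if m.sum(): print(n,"bar",m.sum(),np.median(W[m],0))
pickle.dump(D,open("d1.pkl","wb"))
save(D["wrist"],"w2.png")
E
```

```text
[0.5202 0.149  0.3477] [ 0.2334 -0.0424  1.7443 -0.0007  1.4364 -1.4216]
side -0.26 245 x -0.032098381717523515 0.036390958208683516 y -0.03936300550309777 0.00710977709038912
side -0.24 242 x -0.034889988132339546 0.03633963151589284 y -0.04064898453089155 0.008211089006171207
side -0.22 243 x -0.036436627136750804 0.03743330368823693 y -0.041593394394066105 0.014781610290922792
side -0.2 219 x -0.035899741985593064 0.03769632147632233 y -0.04119322242686808 0.013221823691727412
side -0.18 223 x -0.03623669433204231 0.03763462130004897 y -0.03971810494667298 0.022240533501645947
side -0.16 235 x -0.03471123851947933 0.037717885513003084 y -0.04541509919711816 0.011193774861585447
side -0.14 147 x -0.019289704542741353 0.02351276504530789 y -0.04459057139834998 0.01701012349721692
side -0.12 479 x -0.034557116874337254 0.03481938331583478 y -0.09740290174520387 0.09601162360532145
side -0.1 293 x -0.03420847468793224 0.03470735200906641 y -0.09556383192539468 0.08752976445367108
side -0.08 205 x -0.034707880816548096 0.03446489364798536 y -0.08961141024403571 0.0851619229346711
side 
[... 715 characters left out ...]
 0.018416859005557864
top -0.18 70 x -0.019467301528550963 0.03870656700052927 y -0.035212763985854836 0.015497593421685215
top -0.16 238 x -0.03223577583817561 0.037798700132958295 y -0.03855933996062643 0.010814763175060586
top -0.14 44 x -0.017481838779108246 0.02103785428800751 y -0.038465807703664236 -0.034967711347290986
top -0.12 1039 x -0.032858787394482745 0.036072045417455276 y -0.09126195804642091 0.097129389846102
top -0.1 326 x -0.032730302210959836 0.03634891447325271 y -0.0911040306046967 0.09405364741554822
top -0.08 60 x 0.023151293515178705 0.035843606233921875 y -0.08255288253883696 0.08046485867407907
top bar 82 [0.4869 0.2334 0.2617]
wrist bar 1184 [0.4949 0.2344 0.261 ]
```

View pics/w2.png

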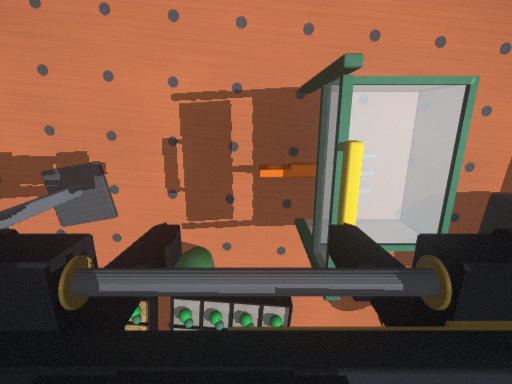

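The sash is up, with the bar top at 0.261 m. The picture shows the eye at about (260–283,172) and the handle continuing to (318,170). The gripper body is ±37.5 mm in tool x, and nothing shows where the camera is. Next I'll measure the eye.

```bash
python3 - <<'E'
from h import *
import pickle
np.set_printoptions(precision=4,suppress=True)
D=pickle.load(open("d1.pkl","rb"));d=D["wrist"]
P=np.array([pt(d,u,v) for u in range(250,320) for v in range(155,190)])
P=P[(P[:,2]>.03)&(P[:,2]<.08)]
for a in np.arange(.14,.26,.008):
    w=P[(P[:,1]>=a)&(P[:,1]<a+.008)]
    if len(w): print(round(a,3),len(w),"x",w[:,0].min(),w[:,0].max(),"z",np.percentile(w[:,2],[5,50,95]))
# side/wrist triangulation of the eye top outer corner
print(tri(ray(D["wrist"],260,172.5),ray(D["top"],183,209.5)))
print("eye side px",proj(D["side"],(.535,.184,.027)))
# tines through roof
v,u=np.mgrid[140:205,355:385]
Q=np.array([pt(d,a,b) for a,b in zip(u.ravel(),v.ravel())]);print(np.histogram(Q[:,2],10))
E
```

```text
0.156 34 x 0.5268077900483324 0.5389160040620106 z [0.0381 0.0531 0.0545]
0.164 46 x 0.525836939324225 0.5384066309119697 z [0.0322 0.0529 0.0544]
0.172 42 x 0.5255957232971143 0.5376970828617406 z [0.0414 0.0531 0.0545]
0.18 41 x 0.5247979942966843 0.5370389027991246 z [0.0516 0.0532 0.0551]
0.188 43 x 0.5240758749654226 0.5365406001403632 z [0.0429 0.0528 0.0539]
0.196 45 x 0.5231472177132637 0.5359183321792736 z [0.0433 0.053  0.0545]
0.204 52 x 0.5176069896146267 0.5350731275659335 z [0.0337 0.0528 0.0541]
0.212 54 x 0.5163479501556754 0.5398023300882511 z [0.0354 0.0388 0.0523]
0.22 62 x 0.5157915418191987 0.5389371065618358 z [0.0362 0.0389 0.0404]
0.228 69 x 0.5144323048373839 0.5385354081578391 z [0.0355 0.0387 0.0405]
0.236 69 x 0.5133798577690647 0.5379646752410794 z [0.0343 0.0387 0.0403]
0.244 67 x 0.5126388320351504 0.5372505152685311 z [0.0324 0.0385 0.0402]
0.252 29 x 0.5120216293846204 0.5337626954831893 z [0.0359 0.0387 0.0399]
(array([0.5351, 0.1603, 0.0277]), np.float64(0.00577472543091718))
eye side px (np.float64(216.99746818993182), np.float64(180.4508949588176))
(array([1572,    0,    0,   45,  324,    0,    0,    0,    0,    9]), array([0.1063, 0.1448, 0.1832, 0.2217, 0.2602, 0.2986, 0.3371, 0.3755,
       0.414 , 0.4525, 0.4909]))
```

The eye measures 54 mm long, 12 mm thick and 54 mm high, which agrees with the text. The cultivator axis is at 95.2° and the eye centre is at (0.531,0.1835). I'll grip near the outer edge of the eye at (0.532,0.172) and drag the cultivator straight out.

```bash
python3 - <<'E'
from h import *
go((.5318,.172,.12),5.2)
E
```

```text
move [-14.7  19.2 225.2] turn 89.8
```

Emit:
apply_moves --pt "-3 0 0 10" --pt "-6 5 0 20" --pt "-9 10 0 30" --pt "-15 19 0 40" --pt "-15 19 0 50" --pt "-15 19 0 60" --pt "-15 19 0 70" --pt "-15 19 0 80" --claw 75

```text
time_s: 7.22
position: [0.532, 0.1727, 0.3445]
eef_rot: [0.61, 0.792, -0.001, -0.001]
ft_force: [-0.0, 0.3, 0.4]
width: 0.0747
finger_force: 0.0
```

Emit:
apply_moves --pt "0 0 0 10" --pt "0 0 60 10" --pt "0 0 120 10" --pt "0 0 170 10" --pt "0 0 200 10" --pt "0 0 200 10"

```text
time_s: 7.98
position: [0.5293, 0.1717, 0.1417]
eef_rot: [0.675, 0.738, -0.003, -0.002]
ft_force: [0.1, 0.5, 0.6]
width: 0.075
finger_force: 0.0
```

```bash
python3 - <<'E'
from h import *
go((.5318,.172,.021),5.2)
E
```

```text
move [  0.2   3.5 120.7] turn -0.1
```

Emit:
apply_moves --pt "0 3 40 0" --pt "0 3 80 0" --pt "0 3 108 0" --pt "0 3 120 0" --pt "0 3 120 0"

```text
time_s: 8.6
position: [0.536, 0.1721, 0.0262]
eef_rot: [0.675, 0.738, 0.0, 0.0]
ft_force: [0.3, 0.4, 0.4]
width: 0.0748
finger_force: 0.0
```

Emit:
apply_moves --pt "0 0 0 0" --pt "0 0 0 0" --pt "0 0 0 0" --pt "0 0 0 0" --pt "0 0 0 0" --pt "0 0 0 0" --pt "0 0 0 0" --pt "0 0 0 0" --claw 0 --force 40

```text
time_s: 9.6
position: [0.5354, 0.1715, 0.0256]
eef_rot: [0.675, 0.737, -0.0, -0.0]
ft_force: [-1.7, 0.4, 0.5]
width: 0.0118
finger_force: 40.0
```

```bash
python3 - <<'E'
from h import *
s=ctrl.state();print(s["width"],s["finger_force"],s["position"])
go(np.array(s["position"])+.2*np.array([.0906,-.9959,0]),s=s)
E
```

```text
0.01180207428131517 39.962464087094816 [0.53539241 0.17153156 0.02564149]
move [-200.     0.6    0. ] turn 0
```

Emit:
apply_moves --pt "-12 0 0 0" --pt "-37 0 0 0" --pt "-62 0 0 0" --pt "-87 0 0 0" --pt "-112 0 0 0" --pt "-137 0 0 0" --pt "-162 0 0 0" --pt "-185 0 0 0"

```text
time_s: 10.6
position: [0.5517, -0.0141, 0.0256]
eef_rot: [0.676, 0.737, 0.0, -0.0]
ft_force: [0.2, 0.4, -0.8]
width: 0.0115
finger_force: 40.0
```

Emit:
apply_moves --pt "-15 0 0 0" --pt "-15 0 0 0" --pt "-15 0 0 0"

```text
time_s: 10.98
position: [0.5531, -0.0275, 0.0257]
eef_rot: [0.675, 0.737, -0.0, -0.0]
ft_force: [0.7, -0.5, -0.9]
width: 0.0115
finger_force: 40.0
```

Emit:
apply_moves --pt "0 0 0 0" --pt "0 0 0 0" --pt "0 0 0 0" --pt "0 0 0 0" --pt "0 0 0 0" --pt "0 0 0 0" --claw 80

```text
time_s: 11.72
position: [0.5531, -0.0277, 0.0257]
eef_rot: [0.675, 0.737, -0.0, 0.0]
ft_force: [-0.4, -1.1, 0.4]
width: 0.0691
finger_force: 0.0
```

Emit:
apply_moves --pt "0 0 -40 0" --pt "0 0 -100 0" --pt "0 0 -160 0" --pt "-20 0 -220 0" --pt "-40 0 -270 0" --pt "-40 0 -270 0" --pt "-40 0 -270 0"

```text
time_s: 12.6
position: [0.5562, -0.0674, 0.295]
eef_rot: [0.676, 0.737, -0.0, -0.0]
ft_force: [0.1, 0.3, 0.2]
width: 0.0798
finger_force: 0.0
```

```bash
python3 - <<'E'
from h import *
import pickle
np.set_printoptions(precision=4,suppress=True)
D={n:snap(n) for n in("side","top","wrist")}
pickle.dump(D,open("d2.pkl","wb"));save(D["wrist"],"w3.png")
print(ctrl.state()["position"])
E
```

```text
[ 0.5554 -0.0669  0.2932]
```

View pics/w3.png

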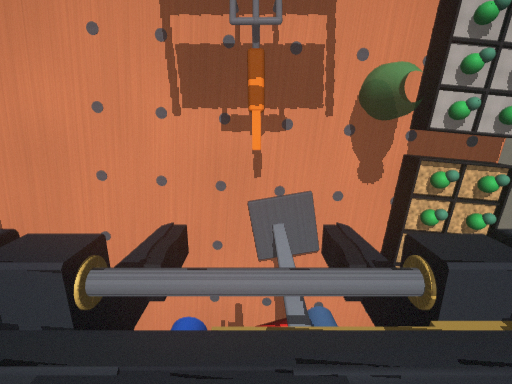

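The wrist view shows the cultivator lying clear of the frame: eye end at (257,150), handle at (257,50–108), head at (256,10). The stand base is at (284,225). Next I'll measure the handle.

```bash
python3 - <<'E'
from h import *
import pickle
np.set_printoptions(precision=4,suppress=True)
D=pickle.load(open("d2.pkl","rb"));d=D["wrist"]
P=np.array([pt(d,u,v) for u in range(235,280) for v in range(2,155)])
P=P[(P[:,2]>.03)&(P[:,2]<.09)]
for a in np.arange(-.06,.16,.01):
    w=P[(P[:,1]>=a)&(P[:,1]<a+.01)]
    if len(w): print(round(a,3),len(w),"x",w[:,0].min(),w[:,0].max(),"z",np.percentile(w[:,2],[5,50,95]),"y",w[:,1].min(),w[:,1].max())
for n in("top",):
    e=D[n]
    print(np.array([proj(e,p) for p in((.5617,-.049,.05),(.55,.03,.04))]))
    hsv=cv2.cvtColor(e["img"],cv2.COLOR_RGB2HSV).astype(int)
# peg refined from d0 top+side depth
D0=pickle.load(open("d0.pkl","rb"))
for n in("top","side"):
    e=D0[n];hsv=cv2.cvtColor(e["img"],cv2.COLOR_RGB2HSV).astype(int);m=((hsv[...,0]<5)|(hsv[...,0]>174))&(hsv[...,1]>150)
    Q=np.array([pt(e,u,v) for v,u in np.argwhere(m)]);Q=Q[(abs(Q[:,0]-.555)<.06)&(abs(Q[:,1]+.187)<.04)&(Q[:,2]>.22)&(Q[:,2]<.27)]
    c=Q.mean(0);_,_,V=np.linalg.svd(Q-c);s=(Q-c)@V[0];print(n,len(Q),c,V[0],c+V[0]*s.min(),c+V[0]*s.max(),"ang",np.degrees(np.arctan2(V[0][1],V[0][0])))
E
```

```text
-0.04 62 x 0.5461619798429438 0.5583057697988749 z [0.0516 0.053  0.0546] y -0.03955227593482792 -0.030066344912507342
-0.03 64 x 0.5452092267927074 0.5573786276071584 z [0.0523 0.0533 0.0545] y -0.02966828679666883 -0.020018400335137743
-0.02 66 x 0.5444017768668125 0.5564691653902405 z [0.0522 0.0532 0.054 ] y -0.019884704887941765 -0.010046890721982962
-0.01 68 x 0.5436000203573398 0.555585888641921 z [0.0518 0.0531 0.0544] y -0.009943297041564617 -1.0890173202285358e-05
0.0 66 x 0.5427121068605233 0.554576957324665 z [0.0515 0.053  0.0544] y 0.0003581066467352456 0.009911942340473337
0.01 101 x 0.5359081890410567 0.5590446909273749 z [0.0354 0.0391 0.0541] y 0.010012770046005426 0.019931025061690394
0.02 126 x 0.535077705370246 0.5587840707148422 z [0.0355 0.0386 0.0404] y 0.020055593455786155 0.029983339241910184
0.03 129 x 0.5343516326770394 0.5578878397790709 z [0.0358 0.0387 0.0402] y 0.03001783983139608 0.03990568696543355
0.04 129 x 0.5334670455683783 0.5569976165861596 z [0.0355 0.0388 0.0405] y 0.040063834295182205 0.04999437626220887
0.05 132 x 0.5326878707414756 0.55596
[... 729 characters left out ...]
y 0.11012167840007847 0.11997538257029904
0.12 97 x 0.5121303824096795 0.5657591926007811 z [0.0693 0.0732 0.0764] y 0.1202890452790062 0.12994537224372643
0.13 81 x 0.5116180485625826 0.5651073071304373 z [0.0658 0.0695 0.0721] y 0.13014610558679948 0.13977243272655904
0.14 20 x 0.5100702623571022 0.5612677222259903 z [0.0316 0.0403 0.0524] y 0.14005061499250193 0.14841988736883063
[[252.7685 200.4026]
 [226.054  204.1638]]
top 129 [ 0.5543 -0.1849  0.2474] [-0.9482 -0.2655  0.1745] [ 0.5921 -0.1743  0.2405] [ 0.5149 -0.1959  0.2547] ang -164.35552585396465
side 90 [ 0.5535 -0.191   0.2467] [-0.9525 -0.2526  0.1699] [ 0.5945 -0.1802  0.2394] [ 0.5159 -0.201   0.2534] ang -165.14709783512873
```

```bash
python3 - <<'E'
from h import *
import pickle
np.set_printoptions(precision=4,suppress=True)
D=pickle.load(open("d2.pkl","rb"));d=D["wrist"]
P=np.array([pt(d,u,v) for u in range(355,425,2) for v in range(55,125,2)]);P=P[P[:,2]>.03];print("vase",P.min(0),P.max(0))
go((.5438,.060,.10),5.3)
E
```

```text
vase [ 0.5487 -0.0005  0.0306] [0.7942 0.0893 0.4385]
move [127.2   0.5 193.3] turn -0.2
```

Emit:
apply_moves --pt "40 0 20 0" --pt "90 0 60 0" --pt "127 0.5 110 0" --pt "127 0.5 160 0" --pt "127 0.5 193 0" --pt "127 0.5 193 0" --pt "127 0.5 193 0" --claw 70

```text
time_s: 13.62
position: [0.5463, 0.0592, 0.1032]
eef_rot: [0.675, 0.737, 0.0, 0.0]
ft_force: [-0.2, 1.0, 0.2]
width: 0.07
finger_force: 0.0
```

```bash
python3 - <<'E'
from h import *
import pickle
go((.5438,.060,.0135),5.3)
T=pickle.load(open("d0.pkl","rb"))["top"];print(plane(T,219,145,.1))
E
```

```text
move [ 1.  -2.5 89.7] turn -0.3
[0.7138727  0.05231083 0.1       ]
```

Emit:
apply_moves --pt "0.5 -2 35 0" --pt "0.5 -2 70 0" --pt "0.5 -2 86 0" --pt "0.5 -2 89 0" --pt "0.5 -2 89 0" --pt "0.5 -2 89 0"

```text
time_s: 14.38
position: [0.5454, 0.0595, 0.0152]
eef_rot: [0.675, 0.737, 0.001, 0.001]
ft_force: [-0.6, -0.2, 0.7]
width: 0.0701
finger_force: 0.0
```

Emit:
apply_moves --pt "0 0 0 0" --pt "0 0 0 0" --pt "0 0 0 0" --pt "0 0 0 0" --pt "0 0 0 0" --pt "0 0 0 0" --pt "0 0 0 0" --pt "0 0 0 0" --claw 0 --force 45

```text
time_s: 15.38
position: [0.544, 0.0594, 0.0137]
eef_rot: [0.675, 0.737, 0.0, 0.0]
ft_force: [0.2, -0.1, -0.8]
width: 0.0237
finger_force: 45.0
```

Emit:
apply_moves --pt "0 0 -10 0" --pt "0 0 -35 0" --pt "0 0 -65 0" --pt "0 0 -95 0" --pt "0 0 -125 0" --pt "0 0 -160 0" --pt "0 0 -200 0" --pt "0 0 -240 0"

```text
time_s: 16.38
position: [0.5432, 0.0594, 0.255]
eef_rot: [0.675, 0.737, -0.0, -0.0]
ft_force: [1.2, 0.3, -1.5]
width: 0.0235
finger_force: 45.0
```

```bash
python3 - <<'E'
from h import *
s=ctrl.state();print(s["position"],s["width"],s["finger_force"])
go((.455,.06,.26),15.3);go((.455,-.139,.243),15.3)
E
```

```text
[0.5432057  0.05935558 0.25504473] 0.02346503960923349 44.99567340128124
move [  8.4 -87.8  -4.9] turn -10.3
move [-189.9 -105.3   12.1] turn -10.3
```

Emit:
apply_moves --pt "2 -20 0 -2" --pt "4 -50 0 -5" --pt "5 -80 0 -8" --pt "-20 -95 0 -10.3" --pt "-55 -100 0 -10.3" --pt "-90 -105 0 -10.3" --pt "-125 -105 0 -10.3" --pt "-160 -105 5 -10.3"

```text
time_s: 17.38
position: [0.4531, -0.1102, 0.2494]
eef_rot: [0.606, 0.795, 0.0, 0.0]
ft_force: [-0.1, -0.4, -1.4]
width: 0.0235
finger_force: 45.0
```

Emit:
apply_moves --pt "-20 0 7 0" --pt "-30 0 7 0" --pt "-30 0 7 0" --pt "-30 0 7 0"

```text
time_s: 17.88
position: [0.4614, -0.1373, 0.2418]
eef_rot: [0.606, 0.795, 0.0, -0.0]
ft_force: [0.6, 0.2, -2.9]
width: 0.0236
finger_force: 45.0
```

```bash
python3 - <<'E'
from h import *
import pickle
np.set_printoptions(precision=4,suppress=True)
D={n:snap(n) for n in("side","top","wrist")}
pickle.dump(D,open("d3.pkl","wb"))
S=D["side"];im=S["img"][150:250,200:320,::-1];cv2.imwrite("pics/s3.png",cv2.resize(im,None,fx=6,fy=6,interpolation=cv2.INTER_CUBIC))
s=ctrl.state();print(s["position"],s["width"],s["finger_force"]);go((.455,-.139,.243),15.3)
print("expected eye px",proj(S,(.4735,-.2096,.257)),"tip",proj(S,(.518,-.197,.249)),"root",proj(S,(.5953,-.176,.235)))
E
```

```text
[ 0.4614 -0.1374  0.2419] 0.02380221630989985 44.99566504731774
move [ 0.2 -6.6 -1.1] turn 0.1
expected eye px (np.float64(235.01070697904967), np.float64(206.78419610703423)) tip (np.float64(250.89778974620452), np.float64(201.51576300816765)) root (np.float64(276.81266656919627), np.float64(193.2107247934326))
```

View pics/s3.png

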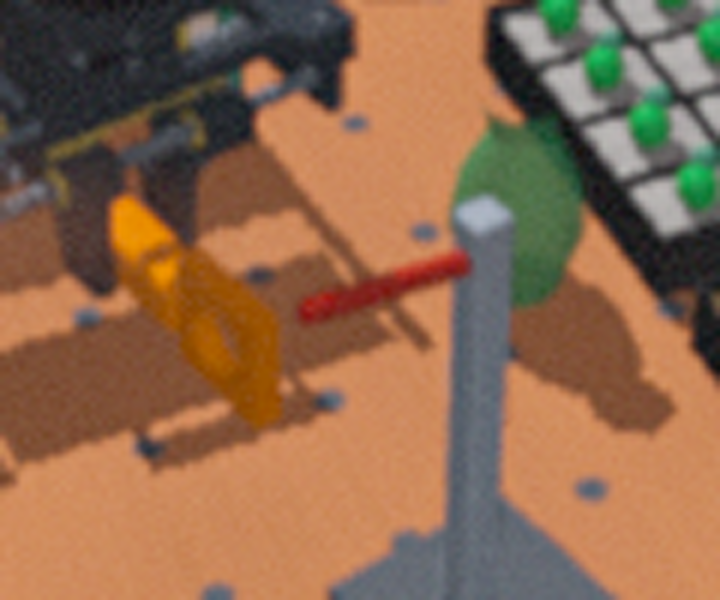

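The side crop shows the eye's hole at about px (237,207), as predicted, and the peg end at (250,202). The line of the peg extended runs through the hole to within 1 px. I'll check the plate with depth.

```bash
python3 - <<'E'
from h import *
import pickle
np.set_printoptions(precision=4,suppress=True)
D=pickle.load(open("d3.pkl","rb"))
c=np.array([-.2639,.9646,0]);u=np.array([-.9646,-.2639,0]);root=np.array([.5953,-.176,.235])
for n in("side","top"):
    d=D[n];z=d["range_z"];v,uu=np.mgrid[:384,:512]
    P=np.stack([(uu-d["cx"])/d["fx"]*z,-(v-d["cy"])/d["fy"]*z,-z,np.ones_like(z)],-1);W=(P@d["c2w"].T)[...,:3]
    hsv=cv2.cvtColor(d["img"],cv2.COLOR_RGB2HSV).astype(int);H=hsv[...,0]
    m=(H>10)&(H<22)&(hsv[...,1]>200)&(np.linalg.norm(W-[.48,-.2,.257],axis=-1)<.07)
    Q=W[m]-root
    f=Q@u;g=Q@c;h=W[m][:,2]
    for a in np.arange(-.08,.06,.01):
        k=(g>=a)&(g<a+.01)
        if k.sum()>2: print(n,round(a,2),k.sum(),"along u",np.percentile(f[k],[5,50,95]),"z",h[k].min(),h[k].max())
    m=((H<5)|(H>174))&(hsv[...,1]>150)&(np.linalg.norm(W-[.555,-.187,.243],axis=-1)<.06)
    Q=W[m]-root
    if m.sum(): print(n,"peg u",(Q@u).min(),(Q@u).max(),"c",np.percentile(Q@c,[5,50,95]))
E
```

```text
side -0.03 97 along u [0.1131 0.1199 0.125 ] z 0.2289955763385717 0.28406366387698945
side -0.02 47 along u [0.1176 0.1236 0.1254] z 0.23159173448102288 0.2840754705647921
side -0.01 30 along u [0.1149 0.1229 0.1246] z 0.22994499694823634 0.2837945003634391
side -0.0 38 along u [0.1148 0.1222 0.1249] z 0.2319008274107921 0.283423625578728
side 0.01 66 along u [0.1141 0.1213 0.1247] z 0.23082444393820023 0.28310976390760245
side 0.02 56 along u [0.1197 0.1244 0.1293] z 0.2317645913387465 0.2835124466180694
side 0.03 22 along u [0.1202 0.1289 0.1306] z 0.24971313406925322 0.2697318828561057
side 0.04 33 along u [0.1142 0.1287 0.131 ] z 0.24939396021790383 0.27015803068735844
side 0.05 33 along u [0.1103 0.1236 0.1304] z 0.2501670695751108 0.27079885461050524
side 0.06 28 along u [0.1098 0.1202 0.1294] z 0.253604855421493 0.2703794685151356
side peg u 0.003275001238179487 0.0843745142761723 c [-0.0069 -0.0039  0.    ]
top peg u 0.002367847133447032 0.033665372878916626 c [-0.0023  0.0025  0.0065]
```

The eye is centred at 119 mm from the root along the peg, z = 0.2565, 2 mm off to the side, and the peg axis there is at 0.256. I'll slide it on 74 mm while dropping 13 mm.

Emit:
apply_moves --pt "1 7 1.2 0" --pt "1 17 3 0" --pt "1 27 4.8 0" --pt "1 37 6.5 0" --pt "1 47 8.3 0" --pt "1 57 10 0" --pt "1 67 11.8 0" --pt "1 74 13 0"

```text
time_s: 19.02
position: [0.533, -0.1174, 0.2285]
eef_rot: [0.606, 0.795, -0.0, -0.0]
ft_force: [-0.4, -0.2, -1.5]
width: 0.0239
finger_force: 45.0
```

Emit:
apply_moves --pt "0 0 0 0" --pt "0 0 0 0" --pt "0 0 0 0"

```text
time_s: 19.4
position: [0.5322, -0.1177, 0.2288]
eef_rot: [0.607, 0.795, -0.0, 0.0]
ft_force: [0.3, -0.4, -2.2]
width: 0.0234
finger_force: 45.0
```

```bash
python3 - <<'E'
from h import *
S=snap("side");im=S["img"][150:250,220:340,::-1];cv2.imwrite("pics/s4.png",cv2.resize(im,None,fx=6,fy=6,interpolation=cv2.INTER_CUBIC))
E
```

```text
(no output)
```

View pics/s4.png

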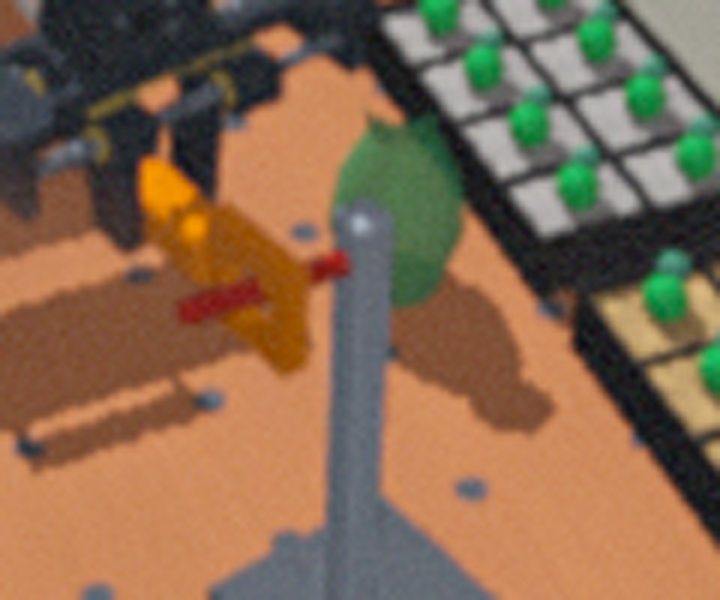

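The eye is on the peg: the peg tip shows at (250,202) in front of the plate and the root at (275,194) behind it. I'll lower until the hole rests on the peg, ease the grip, tilt the cultivator head-down, then release.

Emit:
apply_moves --pt "0 0 4 0" --pt "0 0 8 0" --pt "0 0 9 0" --pt "0 0 9 0"

```text
time_s: 19.95
position: [0.5324, -0.1176, 0.2196]
eef_rot: [0.606, 0.795, -0.0, -0.0]
ft_force: [0.7, 0.0, -2.1]
width: 0.0234
finger_force: 45.0
```

Emit:
apply_moves --pt "0 0 0 0" --pt "0 0 2 0" --pt "0 0 7 0" --pt "-0.5 0 12 0" --pt "-1.5 0 18 0" --pt "-2.5 0 24 0" --pt "-4 0 30 0" --pt "-5.5 0 35 0" --force 6

```text
time_s: 20.95
position: [0.5346, -0.124, 0.185]
eef_rot: [0.606, 0.795, -0.0, 0.001]
ft_force: [1.0, -5.0, 2.2]
width: 0.0234
finger_force: 6.0
```

```bash
python3 - <<'E'
from h import *
import pickle
np.set_printoptions(precision=4,suppress=True)
root=np.array([.5953,-.176,.235]);c=np.array([-.2639,.9646,0]);u=np.array([-.9646,-.2639,0])
for n in("side",):
    d=snap(n);z=d["range_z"];v,uu=np.mgrid[:384,:512]
    P=np.stack([(uu-d["cx"])/d["fx"]*z,-(v-d["cy"])/d["fy"]*z,-z,np.ones_like(z)],-1);W=(P@d["c2w"].T)[...,:3]
    hsv=cv2.cvtColor(d["img"],cv2.COLOR_RGB2HSV).astype(int);H=hsv[...,0]
    m=(H>10)&(H<22)&(hsv[...,1]>200)&(np.linalg.norm(W-[.55,-.187,.235],axis=-1)<.14)
    Q=W[m]-root;f=Q@u;g=Q@c;h=W[m][:,2]
    for a in np.arange(-.06,.14,.01):
        k=(g>=a)&(g<a+.01)
        if k.sum()>2: print(round(a,2),k.sum(),"u",np.percentile(f[k],[5,50,95]),"z",h[k].min(),h[k].max())
s=ctrl.state();print(s["ft_force"],s["finger_force"])
E
```

```text
-0.04 6 u [0.0459 0.0484 0.0503] z 0.22352777084895803 0.23087171852604416
-0.03 38 u [0.0409 0.0466 0.0505] z 0.22010052278949532 0.24893217442406967
-0.02 64 u [0.04   0.0486 0.0512] z 0.21490791343730287 0.2671941234288767
-0.01 35 u [0.0432 0.0494 0.0514] z 0.21056619809458244 0.268940516590899
0.0 36 u [0.0415 0.0495 0.0571] z 0.20199556179394362 0.26504008620245945
0.01 35 u [0.0414 0.0491 0.0505] z 0.19911738743562213 0.25983581473885287
0.02 30 u [0.0415 0.0501 0.0553] z 0.21051442948394294 0.2533375518764007
0.03 23 u [0.0479 0.0516 0.057 ] z 0.2053159397570007 0.24806639495382576
0.04 19 u [0.0473 0.0554 0.0574] z 0.19629508943120866 0.2264903596858825
0.05 25 u [0.042  0.0555 0.0575] z 0.19022454858095017 0.2250604817070947
0.06 9 u [0.0356 0.0422 0.0518] z 0.21215213768333718 0.21618244914334195
0.07 3 u [0.0386 0.0405 0.0441] z 0.2067319651134949 0.2091562063064668
[ 1.486  -3.6853  1.5081] 6.004517746187048
```

It has tilted about 27° on the peg, with the eye about 45 mm from the root. Now I'll release and withdraw upward.

Emit:
apply_moves --pt "0 0 0 0" --pt "0 0 0 0" --pt "0 0 0 0" --pt "0 0 -20 0" --pt "0 0 -60 0" --pt "0 0 -110 0" --pt "0 0 -160 0" --pt "0 0 -190 0" --claw 88

```text
time_s: 22.0
position: [0.5345, -0.1228, 0.3782]
eef_rot: [0.606, 0.795, 0.001, 0.002]
ft_force: [0.5, -0.6, 0.4]
width: 0.0881
finger_force: 0.0
```

Emit:
apply_moves --pt "60 0 0 0" --pt "120 0 0 0" --pt "150 0 0 0" --pt "150 0 0 0" --pt "150 0 0 0" --pt "150 0 0 0" --pt "150 0 0 0" --pt "150 0 0 0"

```text
time_s: 23.0
position: [0.4944, 0.0211, 0.3745]
eef_rot: [0.607, 0.795, -0.0, -0.0]
ft_force: [0.6, 0.3, -0.2]
width: 0.088
finger_force: 0.0
```

Emit:
apply_moves --pt "0 0 0 0" --pt "0 0 0 0" --pt "0 0 0 0" --pt "0 0 0 0" --pt "0 0 0 0" --pt "0 0 0 0" --pt "0 0 0 0" --pt "0 0 0 0"

```text
time_s: 24.0
position: [0.4942, 0.0218, 0.3747]
eef_rot: [0.606, 0.795, -0.0, 0.0]
ft_force: [0.1, -0.5, -0.7]
width: 0.0884
finger_force: 0.0
```

Emit:
apply_moves --pt "0 0 0 0" --pt "0 0 0 0" --pt "0 0 0 0" --pt "0 0 0 0" --pt "0 0 0 0" --pt "0 0 0 0" --pt "0 0 0 0" --pt "0 0 0 0"

```text
time_s: 25.0
position: [0.4943, 0.0218, 0.3747]
eef_rot: [0.606, 0.795, -0.0, 0.0]
ft_force: [-1.0, 1.1, 0.2]
width: 0.0882
finger_force: 0.0
```

```bash
cat > chk.py <<'E'
from h import *
np.set_printoptions(precision=4,suppress=True)
root=np.array([.5953,-.176,.235]);c=np.array([-.2639,.9646,0]);u=np.array([-.9646,-.2639,0])
def chk(d):
    z=d["range_z"];v,uu=np.mgrid[:384,:512]
    P=np.stack([(uu-d["cx"])/d["fx"]*z,-(v-d["cy"])/d["fy"]*z,-z,np.ones_like(z)],-1);W=(P@d["c2w"].T)[...,:3]
    hsv=cv2.cvtColor(d["img"],cv2.COLOR_RGB2HSV).astype(int);H=hsv[...,0]
    m=(H>10)&(H<22)&(hsv[...,1]>200)&(np.linalg.norm(W-[.55,-.187,.17],axis=-1)<.14)&(W[...,2]>.03)
    Q=W[m]-root;f=Q@u;g=Q@c;h=W[m][:,2]
    for a in np.arange(.02,.26,.02):
        k=(h>=a)&(h<a+.02)
        if k.sum()>2: print(round(a,2),k.sum(),"u",np.median(f[k]).round(4),"c",np.percentile(g[k],[5,50,95]))
E
python3 - <<'E'
from chk import *
a=snap("side");chk(a)
cv2.imwrite("pics/s5.png",a["img"][...,::-1])
for i in range(3): b=snap("side")
print("diff",np.abs(a["img"].astype(int)-b["img"])[180:300,230:320].mean());chk(b)
E
```

```text
0.12 42 u 0.0331 c [-0.0227 -0.0192 -0.0027]
0.14 64 u 0.0314 c [-0.021  -0.0171 -0.0015]
0.16 67 u 0.0294 c [-0.0189 -0.0159  0.0016]
0.18 66 u 0.0274 c [-0.0171 -0.0124  0.0022]
0.2 106 u 0.0205 c [-0.0267 -0.006   0.0196]
0.22 50 u 0.0167 c [-0.0263 -0.0213  0.0248]
0.24 103 u 0.0155 c [-0.0239 -0.0032  0.0223]
diff 2.7584876543209877
0.12 41 u 0.0342 c [-0.0228 -0.0195 -0.0044]
0.14 66 u 0.0319 c [-0.021  -0.0169 -0.0007]
0.16 66 u 0.0297 c [-0.0189 -0.0146  0.0029]
0.18 68 u 0.0273 c [-0.017  -0.0119  0.0025]
0.2 104 u 0.0209 c [-0.0275 -0.0035  0.0167]
0.22 51 u 0.0171 c [-0.0273 -0.0215  0.0241]
0.24 106 u 0.0158 c [-0.0243 -0.0049  0.025 ]
```

View pics/s5.png

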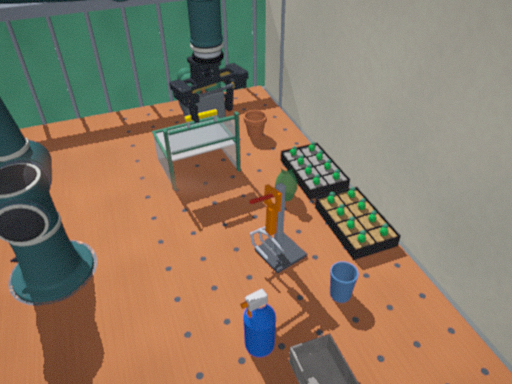

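The last picture shows the cultivator hanging from the peg at (272,190–240) with its tines down and the head just off the post. The vase, bottle and beaker are undisturbed and the sash is up. It leans about 9° because it slid near the root. I'll let it settle and check that it is still.

Emit:
apply_moves --pt "0 0 0 0" --pt "0 0 0 0" --pt "0 0 0 0" --pt "0 0 0 0" --pt "0 0 0 0" --pt "0 0 0 0" --pt "0 0 0 0" --pt "0 0 0 0"

```text
time_s: 26.2
position: [0.4942, 0.0218, 0.3747]
eef_rot: [0.606, 0.795, -0.0, -0.0]
ft_force: [0.8, -0.1, -0.2]
width: 0.0878
finger_force: 0.0
```

Emit:
apply_moves --pt "0 0 0 0" --pt "0 0 0 0" --pt "0 0 0 0" --pt "0 0 0 0" --pt "0 0 0 0" --pt "0 0 0 0" --pt "0 0 0 0" --pt "0 0 0 0"

```text
time_s: 27.2
position: [0.4942, 0.0218, 0.3747]
eef_rot: [0.606, 0.795, 0.0, -0.0]
ft_force: [0.0, -0.1, -0.2]
width: 0.0881
finger_force: 0.0
```

```bash
python3 - <<'E'
from chk import *
import pickle
a=snap("side");chk(a)
for i in range(4): b=snap("side")
r=lambda x,y:np.abs(x["img"].astype(int)-y["img"])
print("diff cult",r(a,b)[180:280,245:300].mean(),"ref noise",r(a,b)[280:370,60:200].mean())
d0=pickle.load(open("d0.pkl","rb"))["side"]
for n,(x0,y0,x1,y1) in dict(spray=(240,285,280,358),beaker=(326,260,360,305),vase=(286,165,300,200)).items():
    print(n,r(d0,b)[y0:y1,x0:x1].mean())
# yellow bar height
Y=[]
hsv=cv2.cvtColor(b["img"],cv2.COLOR_RGB2HSV).astype(int)
for v,u_ in np.argwhere((hsv[...,0]>22)&(hsv[...,0]<33)&(hsv[...,1]>150)&(hsv[...,2]>120)):
    p=pt(b,u_,v)
    if abs(p[0]-.511)<.06 and abs(p[1]-.237)<.03:Y.append(p)
print("bar",len(Y),np.median(Y,0) if Y else None)
E
```

```text
0.12 39 u 0.0332 c [-0.0217 -0.0195 -0.0037]
0.14 64 u 0.0323 c [-0.0219 -0.0169 -0.0018]
0.16 72 u 0.0294 c [-0.0188 -0.0156  0.0017]
0.18 62 u 0.0273 c [-0.0167 -0.0121  0.0021]
0.2 107 u 0.0208 c [-0.0282 -0.0032  0.0184]
0.22 48 u 0.017 c [-0.0269 -0.0233  0.0249]
0.24 112 u 0.0155 c [-0.0245 -0.0039  0.0232]
diff cult 2.852909090909091 ref noise 2.677248677248677
spray 6.417009132420091
beaker 2.9366013071895423
vase 3.8210884353741497
bar 137 [0.5232 0.2336 0.259 ]
```

```bash
python3 -c "
from rig import ctrl
print(ctrl.finish_job())"
```

```text
the job is handed in; nothing more can be done
None
```

The job is handed in after about 27 s: the sash is up, and the cultivator was drawn out by its eye, laid down and let go, then hung by the eye on the red peg, where it hangs still with its tines down, though it slid near the root and leans about 9°, probably with the head resting on the post; the vase, spray bottle and beaker were not touched.

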